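Ready the drip station: brush the cup, hold the hanger at its mark

ROBOT

A 7-joint arm with a two-finger parallel gripper is mounted at the origin on the work surface. World frame = base frame: x ahead of the robot, y to its left, z up, the work surface at z = 0. Lengths are in mm, angles in rad, forces in N, time in s.
With the tool pointing down it reaches from about 425 to 975 mm from the base axis. Payload 16.7 kg.
Tool frame: the origin (TCP) lies at the very end of the fingers, on their centre line; the grasp point (between the pads) lies 19 mm behind it; z points along the fingers, y is the line along which they close (so a half turn about z gives the same grasp; the last joint's range is limited). The gripper opens to 85 mm and grips with 20 to 120 N. Pads are 22 mm wide; open, the fingers measure 114 mm over their backs; the gripper's body (76 mm by 85 mm) begins 54 mm behind the grasp point. The pads swing forward as they close: fully open they stand 13 mm farther back than shut.
Start: joints at [1.192, 0.426, 0.074, 1.606, -0.034, 1.111, -0.067], TCP at [153.067, -657.379, 231.302] pointing down, gripper open.
Joint ranges: [-2.85, 2.85], [-0.5, 2.14], [-1.23, 1.37], [0.21, 2.46], [-1.02, 4.16], [0.16, 2.05], [-2.73, 2.73]. Speed limits (rad/s): [1.89, 1.89, 2.39, 2.39, 3.01, 3.01, 3.01].

INTERFACE

Orientations are given as a rotation vector (axis times angle).
In Python, from plant import monitor, get_image, get_calibration, ctrl gives the robot as it stands.
- The arm moves only by the tool jog_arm, never from a script. Its argument "rows" is one flat list of numbers, 4 for each row, row after row: the shift along the tool's x, y, z in cm, then the turn about the tool's z in rad. A call has exactly 5 rows; each row shifts and turns the commanded pose from where the row before left it, along the tool's axes as they then stand; what a row does not reach is not made up. A row lasts 1/12 s, in which the tool goes at most 41.7 mm and 7.16 degrees, less where a joint would pass 70% of its speed; a pose out of reach is approached as far as the arm can. A call is refused whole if a number of a shift passes 4.17 or a number of a turn 0.125, either way. A call with a gripper value outside its range is refused whole. "gripper" is the opening, from -1 (shut) to 1 (fully open), set as the call begins (left out, the last holds). The fingers move at their own pace and stop on an object; "grip_force" is the grip in N (left out, the last holds). Time passes only in rows, so rows that do not move let the fingers close, or fill a call up. It gives the time, the measured TCP pose, the force, the opening and the grip force at its end, in the units of the state.
- monitor.get_state(): the state, without advancing time (a new reading comes with each control period).
- get_image(name): name is "side" or "top" or "wrist"; returns (picture, depth): 420x560x3 uint8, red, green, blue; 420x560 float32, mm along the optical axis (not along the pixel's ray), 0 where there is no reading.
- get_calibration(name): a dict with "fovy" (degrees; the focal length in pixels is half the picture's height over the tangent of half this angle, whatever the lens; pixels are square), "cx", "cy" (the principal point, pixels), "R" (3x3) and "t" (3): a world point X has camera coordinates R X + t; the wrist camera has in their place "T_tool_cam" (4x4, takes a point from camera to tool coordinates, whose origin is the TCP and whose axes are the flange's). Camera axes: x right, y down, z forward; pixel columns grow to the right and rows downward; lengths in mm; the calibration is good to about 2 mm. A picture is of the moment at which its call begins: read the wrist's pose just before it. get_calibration takes no time and is no camera call.
- ctrl.close_job(): hands the job in; it is judged then, once.
The state is a dict: "t": time; "joint_positions": joint angles; "qvel": joint speeds; "joint_torque": joint torques, N m; "position": TCP position; "orientation": TCP orientation; "force": force on the tool from outside, world axes, zero at the start; "moment": the same for the moment, N m; "width": opening from 0.0 (shut) to 1.0 (fully open); "grip_force": force on a finger pad.
Only numpy, scipy, OpenCV 4.12 (cv2) and the standard library are available. Lean on these libraries where they do the work, as an engineer would, in place of code of your own. Each camera call takes 0.05 s, during which the arm holds its last target. There are 200 camera calls.

TASK

Get the drip station ready for the next bag: take the long brush from its holder, run it all the way down and up inside the steel drip cup twice, and stand it back in the holder. Then pull the station's sprung blue hanger bar up until it is level with the red pointer, and finish while still holding it there: it springs back if let go, so the program ends with the bar in the grip. Keep the cup on its place and upright, and do not push the pointer, the brush holder or the other things on the bench about.

Things in the scene. Friction and masses are not known exactly. Their poses are not given: they have to be found in the camera images.
- station: White base plate 130 x 360 x 12 mm, fixed to the bench, turned by up to 0.35 rad. Origin: underside level, on the axis of the hanger's upright aluminium sleeve (26 mm diameter with a 30 mm black collar, top at 110 mm). Own z up; own y runs along the plate: the yellow scale post (6 x 22 mm, top at 252 mm) stands at y = +110 mm, the drip cup near y = -150 mm. The plate spans y -215 to +145 mm and x -65 to +65 mm.
- hanger (a joint): Pull-out of the telescoping hanger rod, straight up, in m: 0 = retracted (rest), stop at 0.104. An inner spring pulls it down: about 5 N at 0 rising by 0.7 N per 10 mm, plus 1.2 N of weight; it springs back to 0 when let go.
- bar_mid (a point): Middle of the blue hanger bar on top of the 12 mm rod, on the rod's axis, 155 mm above the bench at rest (155 mm + joint hanger). The bar lies along the station's y, 90 mm long, 12 mm wide (station x), 14 mm high; two 8 mm steel pins stand up to 22 mm above its centre line, 39 mm either side of the middle. Grip its middle from above, closing along the station's x; 38 mm are free below the bar down to the sleeve.
- pointer (a joint): Setting of the red length pointer on the scale post, in m: its height above the bench is 195 mm + this value (0 to 0.045). Stiff; to be left where it is. The bar must therefore be pulled out by 0.040 m + this value.
- pointer_tip (a point): Tip of the red pointer, a 5 mm thick finger from the scale post towards the rod; the tip is at station y = +64 mm, 19 mm beyond the end of the bar. The middle of its thickness is the mark.
- cup: Open stainless steel drip cup, loose, standing on the station's plate (12 mm above the bench): outer diameter 80 mm, wall 3 mm, height 100 mm, floor 5 mm thick. Origin: centre of its underside; z up. 0.35 kg.
- brush: Rigid long brush, 200 mm, standing upright in its holder. Origin: centre of its flat lower end; z up towards the handle. White and green bristle head 31 mm diameter from 0 to 80 mm, thin steel stem, round green handle 16 mm diameter from 120 to 200 mm. About 80 g.
- brush_top (a point): Top end of the brush's green handle, 200 mm above its lower end.
- holder: Grey round brush holder, loose but heavy (0.7 kg), 60 mm outer diameter with a 76 mm black foot, 70 mm high, open at the top, bore 46 mm diameter; its inner floor is 10 mm above its origin, which is the centre of its underside. It stands at one of two places at the right, the tube rack at the other.
- tube_rack: Bystander: white rack of capped tubes, 58 x 118 mm, 86 mm high. Origin: centre of underside.
- sanitizer: Bystander: white bottle, 64 mm diameter, 170 mm high. Origin: centre of underside.
- jar: Bystander: amber jar, 66 mm diameter, 90 mm high. Origin: centre of underside.
- dish: Bystander: open steel dish, 90 x 170 mm, 28 mm high. Origin: centre of underside.
- timer: Bystander: white bench timer, 70 x 75 mm, 22 mm high. Origin: centre of underside.
- tape: Bystander: roll of white tape lying flat, 84 mm diameter, 20 mm high. Origin: centre of underside.
Mind the look-alikes: they are no part of the job. What is shaped like the brush but purple is not meant.

How it is judged (in metres and radians):
On the way, in this order (a step that is already met when the one before it is completed fails the run):
1. the held brush's lower end is down inside the cup, near its floor (z of brush in the frame of cup between -0.01 and 0.027 m and horizontal distance between brush and cup below 0.03 m and contact force between the fingers and brush above 0.5 N), for 0.05 s.
2. the brush is drawn up, its lower end still in the cup (z of brush in the frame of cup between 0.06 and 0.1 m and horizontal distance between brush and cup below 0.03 m and contact force between the fingers and brush above 0.5 N), for 0.05 s.
3. the brush is down near the cup's floor again (all of step 1), for 0.05 s.
4. the brush is drawn up a second time (all of step 2), for 0.05 s.
5. the brush stands in its holder again, let go (horizontal distance between brush and holder below 0.015 m and z of brush in the frame of holder below 0.02 m and angle between brush's own z axis and vertical below 0.3 rad and contact force between the fingers and brush below 0.1 N), for 0.2 s.
6. the hanger bar is pulled up level with the red pointer, in the grip (z of bar_mid in the frame of pointer_tip between -0.006 and 0.006 m and contact force between the fingers and hanger above 2 N), for 0.3 s.
At the end, for the whole second after the job is handed in: The bar is held still in the fingers (over 2 N), its middle within 6 mm of the pointer tip's height; the brush stands released in its holder (lean under 0.3 rad, within 15 mm of its axis); the cup is upright within 25 mm, the pointer within 4 mm, holder and bystanders within 30 mm of their places (all of step 5 and all of step 6 and velocity of joint hanger between -0.01 and 0.01 m/s and distance of cup from where it was at the start of the episode below 0.025 m and angle between cup's own z axis and vertical below 0.1 rad and linear speed of brush below 0.02 m/s and distance of pointer_tip from where it was at the start of the episode below 0.004 m); the arm keeps its last pose, push and grip.
It fails at once if the cup is tipped (over 0.35 rad) (angle between cup's own z axis and vertical above 0.35 rad).
It fails at once if the cup is pushed more than 30 mm (distance of cup from where it was at the start of the episode above 0.03 m).
It fails at once if the pointer is pushed along its post (distance of pointer_tip from where it was at the start of the episode above 0.005 m).
It fails at once if the brush holder is pushed more than 30 mm (distance of holder from where it was at the start of the episode above 0.03 m).
It fails at once if a bystander is pushed more than 30 mm (distance of any of tube_rack, sanitizer, jar, dish, timer, tape from where it was at the start of the episode above 0.03 m).
It also fails if it takes over 58 s, if anything falls off the work surface, if the arm or the gripper's body presses on something with over 40 N, if the wrist force passes 120 N, or if a joint passes its speed limit or range.

## Working session

There is one attempt and no reset: what is moved stays moved. The work goes in short steps, Python scripts to look and compute and a tool call to move; the robot and the scene stay as the last step left them, time stands still between calls to the robot, and variables do not carry over. Pictures are saved under pics/ and viewed, at most 10 in all, crops included, and the job is handed in when it is done.

Besides the shell and the picture viewer there is one more tool, called as a command line: name --argument value ..., lists and objects as JSON in quotes. jog_arm: Moves the arm, as the interface text tells. Its arguments: {"type":"object","properties":{"rows":{"type":"array","items":{"type":"number"}},"gripper":{"type":"number"},"grip_force":{"type":"number"}},"required":["rows"]}

```bash
ls; mkdir -p pics
cat > h.py <<'E'
import numpy as np, cv2
from plant import monitor, get_image, get_calibration, ctrl
from scipy.spatial.transform import Rotation as Ro
def K(n):
    c=get_calibration(n); f=210/np.tan(np.radians(c["fovy"])/2); return c,f
def world(n,d,st=None):
    c,f=K(n); v,u=np.mgrid[0:420,0:560]
    P=np.stack([(u-c["cx"])/f*d,(v-c["cy"])/f*d,d],-1)
    if n=="wrist":
        T=np.array(c["T_tool_cam"]); P=P@T[:3,:3].T+T[:3,3]
        return P@Ro.from_rotvec(st["orientation"]).as_matrix().T+np.array(st["position"])
    return (P-np.array(c["t"]))@np.array(c["R"])
E
python3 - <<'E'
from h import *
st=monitor.get_state(); print(st)
for n in ("side","top","wrist"):
    im,d=get_image(n); cv2.imwrite(f"pics/{n}0.png",im[...,::-1]); np.savez(f"{n}0.npz",im=im,d=d,W=world(n,d,st))
a=cv2.imread("pics/side0.png");b=cv2.imread("pics/top0.png")
print({k:v for k,v in get_calibration("top").items()},get_calibration("wrist"),get_calibration("side"))
E
```

```text
pics
{'t': 0.0, 'joint_positions': array([ 1.19245795,  0.4267433 ,  0.07381006,  1.60656788, -0.03409777,
        1.11079781, -0.06714105]), 'qvel': array([0.00245877, 0.00036157, 0.00132253, 0.00081781, 0.00089347,
       0.00134617, 0.00070515]), 'joint_torque': array([ 3.26645168e-03, -9.49829292e+01,  3.76157999e+00, -4.63510573e+01,
        1.90076785e-02,  1.00750424e-02,  1.24434741e-04]), 'position': array([ 153.03183356, -657.02648901,  230.61910429]), 'orientation': array([-3.11982607e+00, -3.58481236e-01,  3.48121536e-04]), 'force': array([ 0.20192959,  0.99084407, -0.22724339]), 'moment': array([0.01635325, 0.00781043, 0.01876562]), 'grip_force': 0.0, 'width': 1.0008175192151814}
{'fovy': 42.21032478190543, 'cx': 281.1034661164706, 'cy': 207.81109681654777, 'R': array([[-0.0062659 , -0.99996115, -0.00619981],
       [-0.99869897,  0.00657152, -0.05056853],
       [ 0.05060731,  0.00587489, -0.99870135]]), 't': array([ -30.39817546,  583.55189885, 1573.99239818])} {'fovy': 67.4417190357895, 'cx': 282.1437758334527, 'cy': 212.3082526957513, 'T_tool_cam': array([[-4.35201677e-04, -9.58753296e-01, -2.84239208e-01,
         7.21046893e+01],
       [ 9.99999900e-01, -3.88352565e-04, -2.21177551e-04,
         5.64983904e-01],
       [ 1.01669681e-04, -2.84239276e-01,  9.58753370e-01,
        -1.42033177e+02],
       [ 0.00000000e+00,  0.00000000e+00,  0.00000000e+00,
         1.00000000e+00]])} {'fovy': 53.43165159744021, 'cx': 278.6181017349465, 'cy': 212.86372611459674, 'R': array([[ 0.97367899, -0.22771698, -0.00970556],
       [-0.16535974, -0.67646197, -0.71767358],
       [ 0.15686102,  0.7003886 , -0.69631203]]), 't': array([-559.99010503,  173.23113457,  977.95010862])}
```

View pics/top0.png

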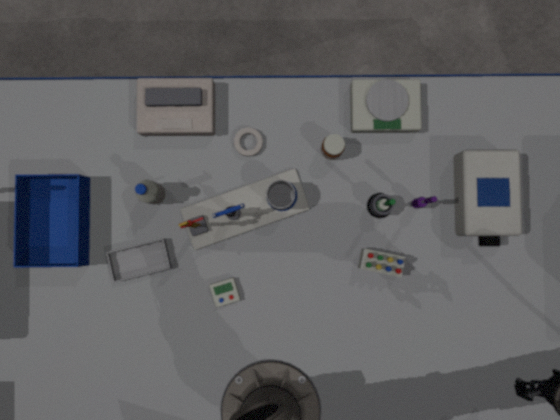

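View pics/side0.png

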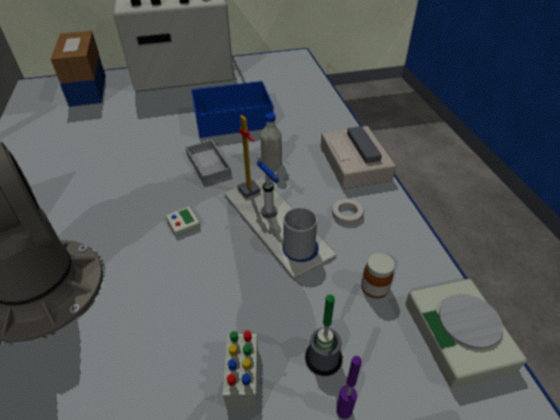

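Top view: the dark holder is at (380,205) with the green handle top at (391,202). The purple look-alike is at (425,202), the cup at (281,195), the blue bar at (229,211) and the red pointer with its yellow post at (193,222). In the side view the green handle is at (328,310) and the purple one at (352,372). I choose the green one, because it stands in the grey holder.

```bash
cat > m.py <<'E'
from h import *
for n in ("top","side"):
    z=np.load(n+"0.npz"); im,W,d=z["im"],z["W"],z["d"]
    hsv=cv2.cvtColor(im,cv2.COLOR_RGB2HSV); H,S,V=[hsv[...,i].astype(int) for i in range(3)]
    def rep(name,m,box):
        x0,y0,x1,y1=box; k=np.zeros(m.shape,bool); k[y0:y1,x0:x1]=1; m=m&k&(d>0)
        P=W[m]
        if len(P)==0: return print(n,name,0)
        v,u=np.nonzero(m)
        print(n,name,len(P),"px",u.mean().round(1),v.mean().round(1),"med",np.median(P,0).round(1),"p5",np.percentile(P,5,0).round(1),"p95",np.percentile(P,95,0).round(1))
        return P
    Z=W[...,2]
    B={"top":dict(br=(362,188,402,222),bar=(205,195,250,225),ptr=(175,208,212,235),cup=(262,175,302,215),pl=(180,165,312,250)),
       "side":dict(br=(300,285,345,375),bar=(250,155,285,185),ptr=(232,110,262,145),cup=(278,205,322,262),pl=(220,180,335,275))}[n]
    P=rep("handle",(H>45)&(H<85)&(S>120)&(Z>130),B["br"])
    if P is not None:
        for a in (145,165,185,200):
            q=P[abs(P[:,2]-a)<8]; print("  z",a,len(q),q.mean(0).round(1) if len(q) else "")
    rep("holder rim",(abs(Z-70)<5)&(S<90),B["br"])
    Pb=rep("bar",(H>100)&(H<130)&(S>120)&(Z>135),B["bar"])
    rep("ptr",((H<8)|(H>172))&(S>130)&(Z>150),B["ptr"])
    rep("post",(H>14)&(H<30)&(S>120)&(Z>150),B["ptr"])
    Pc=rep("cup rim",(abs(Z-112)<5),B["cup"])
    for nm,Q in (("bar",Pb),("cup",Pc)):
        if Q is not None and len(Q)>5:
            r=cv2.minAreaRect(Q[:,:2].astype(np.float32)); print("  ",nm,r, cv2.minEnclosingCircle(Q[:,:2].astype(np.float32)))
    x0,y0,x1,y1=B["pl"]; k=np.zeros(Z.shape,bool); k[y0:y1,x0:x1]=1
    Q=W[k&(abs(Z-12)<4)&(d>0)]; print("plate",len(Q),cv2.minAreaRect(Q[:,:2].astype(np.float32)))
    Q=W[k&(d>0)]; 
z=np.load("top0.npz"); im=z["im"][150:300,170:450]; s=np.load("side0.npz")["im"][265:415,270:400]
a=cv2.resize(im,None,fx=2,fy=2,interpolation=2); b=cv2.resize(s,(260,300)); 
cv2.imwrite("pics/crop1.png",cv2.convertScaleAbs(np.hstack([a[:,:540],b])[...,::-1],alpha=1.6))
E
python3 m.py
```

```text
top handle 31 px 389.8 201.8 med [ 588.1 -315.4  201.8] p5 [ 583.1 -321.8  164.9] p95 [ 591.8 -313.1  214.3]
  z 145 0 
  z 165 3 [ 588.2 -313.5  167.4]
  z 185 5 [ 585.9 -315.   185.9]
  z 200 8 [ 588.6 -314.8  201.4]
top holder rim 120 px 382.0 204.6 med [ 583.8 -315.7   69.2] p5 [ 563.9 -347.5   65.2] p95 [ 617.3 -296.3   74.3]
top bar 96 px 228.4 210.3 med [570.9 103.4 162.4] p5 [560.4  79.  157. ] p95 [579.6 133.3 166.9]
top ptr 41 px 192.6 221.7 med [540.9 193.5 214.2] p5 [528.4 169.7 205.9] p95 [548.6 209.5 223.6]
top post 24 px 183.7 223.5 med [533.9 206.7 251.9] p5 [530.2 199.2 233.3] p95 [537.6 216.2 254.9]
top cup rim 92 px 280.3 192.3 med [623.2 -33.3 112.4] p5 [580.7 -70.3 107.7] p95 [656.4   3.7 116.5]
   bar ((570.3106689453125, 106.4531021118164), (11.445572853088379, 67.32687377929688), 19.272485733032227) ((568.3173828125, 105.75616455078125), 33.674686431884766)
   cup ((619.22607421875, -33.2728157043457), (74.2431411743164, 77.48188781738281), 89.68592071533203) ((618.5332641601562, -33.314430236816406), 39.89948654174805)
plate 3323 ((588.2658081054688, 70.00135
[... 583 characters left out ...]
2] p5 [526.7 169.1 204.8] p95 [548.7 215.6 217. ]
side post 95 px 244.0 128.7 med [535.1 202.8 227. ] p5 [531.2 197.1 177.6] p95 [540.4 212.8 253.1]
side cup rim 184 px 299.5 219.5 med [618.2 -36.5 111.3] p5 [581.4 -71.8 107.7] p95 [655.6   3.5 114. ]
   bar ((571.8182983398438, 102.51808166503906), (11.659547805786133, 85.8497543334961), 19.238977432250977) ((571.8722534179688, 102.6155776977539), 43.07014083862305)
   cup ((618.5150756835938, -33.539581298828125), (80.25729370117188, 77.24922180175781), 74.97868347167969) ((619.2459716796875, -33.17055130004883), 40.893043518066406)
plate 2892 ((621.0123901367188, 84.82908630371094), (213.13037109375, 362.211669921875), 19.977157592773438)
```

View pics/crop1.png

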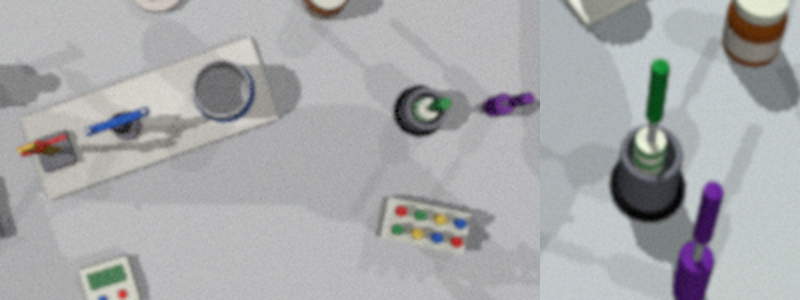

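Crop: the green brush stands in the grey holder at crop (425,108), and the purple decoy is separate at (500,102). Measured positions, which agree with the given sizes:

| Item | Position |
|---|---|
| Brush | about (589,-321), top at z≈210 |
| Cup | (619,-33), rim at 112 |
| Bar | (572,102.5), yaw about 19.4° |

I'll turn the tool to the bar's yaw now and use it for the whole job.

jog_arm --rows '[0,0,-0.5,-0.125,0,0,-0.5,-0.125,0,0,-0.5,-0.125,0,0,-0.5,-0.125,0,0,0,-0.125]' --gripper 1

```text
t: 0.57
position: [153.1, -657.6, 252.1]
orientation: [2.855, 1.309, -0.0]
force: [0.0, -0.5, -0.0]
width: 1.003
grip_force: 0.0
```

jog_arm --rows '[0,0,0,-0.125,0,0,0,-0.125,0,0,0,-0.125,0,0,0,-0.125,0,0,0,-0.125]'

```text
t: 0.98
position: [153.0, -657.2, 251.0]
orientation: [-2.314, -2.124, -0.0]
force: [-0.1, -0.5, 0.1]
width: 1.0
grip_force: 0.0
```

jog_arm --rows '[0,0,0,-0.125,0,0,0,-0.125,0,0,0,-0.125,0,0,0,-0.06,0,0,0,0]'

```text
t: 1.4
position: [152.8, -657.3, 251.0]
orientation: [-1.806, -2.57, -0.001]
force: [-0.3, 0.8, -0.0]
width: 1.004
grip_force: 0.0
```

```bash
cat > g.py <<'E'
import sys
from h import *
st=monitor.get_state(); R=Ro.from_rotvec(st["orientation"]).as_matrix(); p=np.array(st["position"])
print("t",round(st["t"],2),"p",p.round(1),"yaw y deg",np.degrees(np.arctan2(R[1,1],R[0,1])).round(1),"tilt",R[:,2].round(3),"q",st["joint_positions"].round(2),"F",st["force"].round(1),"w",round(st["width"],3),"g",st["grip_force"])
a=list(map(float,sys.argv[1:]))
while a:
    t=np.array(a[:3]); print(t,"-> tool cm",((t-p)@R/10).round(2)); p=t; a=a[3:]
E
python3 g.py 580 -312 250
```

```text
t 1.4 p [ 152.8 -657.3  251. ] yaw y deg 19.8 tilt [-0.     0.001 -1.   ] q [ 1.43  0.42 -0.25  1.57  0.11  1.16  1.5 ] F [-0.3  0.8 -0. ] w 1.004 g 0.0
[ 580. -312.  250.] -> tool cm [18.   51.89  0.12]
```

jog_arm --rows '[1.12,3.5,0,0,1.12,3.5,0,0,1.12,3.5,0,0,1.12,3.5,0,0,1.12,3.5,0,0]'

```text
t: 1.82
position: [300.1, -544.5, 251.3]
orientation: [-1.814, -2.565, -0.0]
force: [0.5, -0.1, -0.9]
width: 1.001
grip_force: 0.0
```

jog_arm --rows '[1.12,3.5,0,0,1.12,3.5,0,0,1.12,3.5,0,0,1.12,3.5,0,0,1.12,3.5,0,0]'

```text
t: 2.23
position: [446.1, -432.9, 251.3]
orientation: [-1.814, -2.565, 0.0]
force: [1.3, -1.1, 0.6]
width: 1.0
grip_force: 0.0
```

jog_arm --rows '[1.12,3.5,0,0,1.12,3.5,0,0,1.12,3.5,0,0,1.12,3.5,0,0,0,0,0,0]'

```text
t: 2.65
position: [567.4, -337.9, 251.2]
orientation: [1.803, 2.573, 0.006]
force: [-0.4, 1.7, 0.4]
width: 1.001
grip_force: 0.0
```

```bash
python3 g.py 589 -321 250
cat > br.py <<'E'
from h import *
import sys
st=monitor.get_state(); im,d=get_image("wrist"); W=world("wrist",d,st); cv2.imwrite("pics/"+sys.argv[1],im[...,::-1])
hsv=cv2.cvtColor(im,cv2.COLOR_RGB2HSV); H,S=hsv[...,0],hsv[...,1]; Z=W[...,2]
m=(H>45)&(H<85)&(S>120)&(d>0)&(Z>140)
P=W[m]; print("green",len(P),np.percentile(P,[2,50,98],axis=0).round(1).tolist())
for a in range(150,216,10):
    q=P[abs(P[:,2]-a)<5]; print(a,len(q),q.mean(0).round(1) if len(q) else "",(q.min(0).round(1),q.max(0).round(1)) if len(q) else "")
Q=W[(d>0)&(abs(Z-70)<4)&(S<90)&(np.hypot(W[...,0]-589,W[...,1]+323)<45)]
print("rim",len(Q),cv2.minEnclosingCircle(Q[:,:2].astype(np.float32)))
E
python3 br.py w1.png
```

```text
t 2.65 p [ 567.4 -337.9  251.2] yaw y deg 20.0 tilt [ 0.002  0.003 -1.   ] q [ 0.77  0.42 -0.44  1.59  0.18  1.17  0.64] F [-0.4  1.7  0.4] w 1.001 g 0.0
[ 589. -321.  250.] -> tool cm [0.86 2.6  0.13]
green 942 [[508.3, -350.7, 143.8], [585.8, -318.0, 207.7], [595.0, -313.3, 334.8]]
150 49 [ 585.1 -316.   150. ] (array([ 581.3, -322.6,  145.3]), array([ 592.5, -313.3,  154.8]))
160 57 [ 584.8 -316.1  160.2] (array([ 581.2, -321.6,  155.1]), array([ 591.2, -313.4,  164.8]))
170 61 [ 584.7 -316.2  170.1] (array([ 581.1, -322.1,  165.1]), array([ 591.1, -313.2,  175. ]))
180 73 [ 584.8 -316.2  180.2] (array([ 581.2, -322.6,  175.1]), array([ 591. , -313.4,  184.8]))
190 79 [ 584.7 -316.2  190.2] (array([ 581.3, -322.2,  185. ]), array([ 591. , -313.2,  195. ]))
200 92 [ 584.7 -316.1  200.4] (array([ 581.1, -322.6,  195.2]), array([ 590.8, -313.2,  204.9]))
210 453 [ 588.1 -320.4  209.2] (array([ 581.2, -328.4,  205. ]), array([ 595.6, -313.1,  211.4]))
rim 915 ((590.6453857421875, -322.92120361328125), 29.70102310180664)
```

View pics/w1.png

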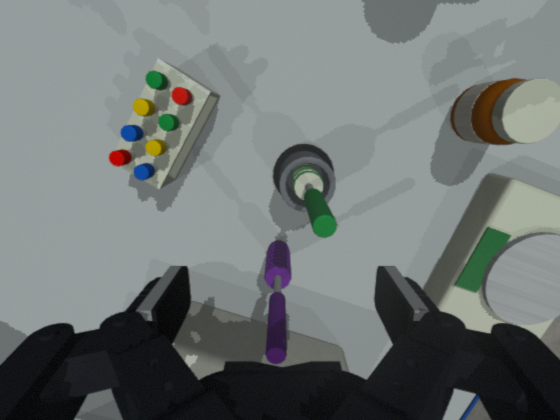

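Wrist view: the brush handle's top end is at (322,224) and stands upright in the holder at (305,178). The purple decoy is at (277,300). Before going down I'll check how much room the decoy leaves.

jog_arm --rows '[0.45,1.3,0,0,0.45,1.27,0,0,0,0,0,0,0,0,0,0,0,0,0,0]'

```text
t: 3.12
position: [582.7, -328.3, 251.3]
orientation: [-1.811, -2.567, 0.0]
force: [-0.8, 0.4, 0.1]
width: 0.999
grip_force: 0.0
```

```bash
python3 g.py 588.5 -320.8 161
python3 - <<'E'
from h import *
st=monitor.get_state(); R=Ro.from_rotvec(st["orientation"]).as_matrix()
im,d=get_image("wrist"); W=world("wrist",d,st); hsv=cv2.cvtColor(im,cv2.COLOR_RGB2HSV)
m=(hsv[...,0]>130)&(hsv[...,0]<165)&(hsv[...,1]>120)&(W[...,2]>20)&(d>0)&(W[...,2]<300)
T=(W[m]-st["position"])@R; print(len(T),np.percentile(T,[1,50,99],axis=0).round(1),np.percentile(W[m],[1,50,99],axis=0).round(1))
E
```

```text
t 3.12 p [ 582.7 -328.3  251.3] yaw y deg 19.6 tilt [-0. -0. -1.] q [ 0.74  0.43 -0.44  1.57  0.19  1.18  0.6 ] F [-0.8  0.4  0.1] w 0.999 g 0.0
[ 588.5 -320.8  161. ] -> tool cm [0.51 0.8  9.03]
1601 [[-110.1  -34.7   50.9]
 [ -94.2  -21.5   97.9]
 [ -86.9   -8.7  227.7]] [[ 581.9 -439.9   23.6]
 [ 593.7 -424.2  153.4]
 [ 607.1 -416.7  200.4]]
```

jog_arm --rows '[0.5,0.8,0.5,0,0,0,2,0,0,0,2,0,0,0,2,0,0,0,1.5,0]'

```text
t: 3.58
position: [588.4, -320.0, 169.4]
orientation: [-1.81, -2.566, 0.0]
force: [0.7, -0.5, -0.1]
width: 1.001
grip_force: 0.0
```

jog_arm --rows '[0,0,1,0,0,0,0,0,0,0,0,0,0,0,0,0,0,0,0,0]'

```text
t: 4.0
position: [589.4, -320.7, 162.5]
orientation: [1.809, 2.566, 0.0]
force: [-1.1, 1.0, -0.4]
width: 1.002
grip_force: 0.0
```

```bash
python3 g.py 588.5 -320.8 161; python3 br.py w2.png
```

```text
t 4.0 p [ 589.4 -320.7  162.5] yaw y deg 19.6 tilt [ 0.001 -0.001 -1.   ] q [ 0.71  0.51 -0.42  1.66  0.24  1.02  0.55] F [-1.1  1.  -0.4] w 1.002 g 0.0
[ 588.5 -320.8  161. ] -> tool cm [ 0.02 -0.09  0.15]
green 3536 [[581.0, -327.5, 144.4], [587.0, -315.8, 200.1], [594.8, -313.2, 210.5]]
150 181 [ 586.7 -315.1  150.2] (array([ 581.2, -320.4,  145. ]), array([ 593.8, -313.1,  155. ]))
160 229 [ 586.6 -315.2  160.2] (array([ 581.1, -320.6,  155.1]), array([ 594. , -312.9,  165. ]))
170 256 [ 586.7 -315.1  170.1] (array([ 581.2, -320.1,  165. ]), array([ 594. , -312.7,  174.7]))
180 342 [ 586.6 -315.3  180.1] (array([ 549.3, -336.6,  175. ]), array([ 594.2, -312.9,  185. ]))
190 419 [ 586.4 -315.4  190.1] (array([ 551.3, -342.9,  185. ]), array([ 594.4, -312.7,  195. ]))
200 542 [ 586.3 -315.4  200.2] (array([ 546.1, -341.5,  195. ]), array([ 594.8, -312.8,  205. ]))
210 1428 [ 587.9 -319.8  208.9] (array([ 545.3, -337.2,  205. ]), array([ 596.4, -312.9,  211.3]))
rim 1630 ((590.461669921875, -323.1396484375), 29.908817291259766)
```

jog_arm --rows '[0,0,0,0,0,0,0,0,0,0,0,0,0,0,0,0,0,0,0,0]' --gripper -1 --grip_force 50

```text
t: 4.47
position: [588.9, -320.4, 161.4]
orientation: [1.81, 2.568, 0.0]
force: [0.7, -0.3, -0.5]
width: 0.299
grip_force: 0.0
```

jog_arm --rows '[0,0,0,0,0,0,0,0,0,0,0,0,0,0,0,0,0,0,0,0]'

```text
t: 4.88
position: [589.0, -320.4, 161.5]
orientation: [1.81, 2.568, 0.0]
force: [0.2, -0.4, 2.1]
width: 0.173
grip_force: 48.7
```

```bash
python3 g.py 588.5 -320.8 292; python3 br.py w3.png | tail -8
```

```text
t 4.88 p [ 589.  -320.4  161.5] yaw y deg 19.7 tilt [ 0. -0. -1.] q [ 0.71  0.52 -0.42  1.66  0.24  1.02  0.55] F [ 0.2 -0.4  2.1] w 0.173 g 48.65467071533203
[ 588.5 -320.8  292. ] -> tool cm [ -0.02  -0.05 -13.05]
150 188 [ 586.6 -315.2  150.4] (array([ 581.1, -322.8,  145.2]), array([ 594.1, -312.9,  155. ]))
160 230 [ 586.7 -315.3  160.1] (array([ 581. , -321.9,  155. ]), array([ 594.7, -313.1,  165. ]))
170 288 [ 586.5 -315.4  170.1] (array([ 580.8, -321. ,  165. ]), array([ 594.4, -313.2,  175. ]))
180 361 [ 586.7 -315.4  180.1] (array([ 580.3, -321. ,  175. ]), array([ 594.9, -312.8,  185. ]))
190 446 [ 586.4 -315.5  190.2] (array([ 580. , -321.5,  185. ]), array([ 594.9, -312.9,  195. ]))
200 588 [ 586.6 -315.8  200.2] (array([ 580.5, -334.1,  195. ]), array([ 596. , -312.8,  205. ]))
210 1443 [ 588.1 -319.7  208.9] (array([ 580.5, -328.6,  205. ]), array([ 596.4, -312.7,  211.7]))
rim 1639 ((590.7809448242188, -323.1571350097656), 30.014158248901367)
```

jog_arm --rows '[0,0,-0.8,0,0,0,-2,0,0,0,-2.6,0,0,0,-2.6,0,0,0,-2.5,0]'

```text
t: 5.35
position: [588.6, -320.3, 268.0]
orientation: [-1.809, -2.568, -0.0]
force: [-0.4, -0.2, -0.9]
width: 0.176
grip_force: 48.7
```

jog_arm --rows '[0,0,-2,0,0,0,-0.5,0,0.6,0.3,0,0,1.5,0.7,0,0,2.5,1.2,0,0]'

```text
t: 5.77
position: [592.9, -270.5, 289.6]
orientation: [-1.813, -2.563, 0.002]
force: [0.9, -0.1, -1.1]
width: 0.176
grip_force: 48.7
```

jog_arm --rows '[2.9,1.4,0,0,2.9,1.4,0,0,2.9,1.4,0,0,2.9,1.4,0,0,2.9,1.4,0,0]'

```text
t: 6.18
position: [610.3, -106.5, 289.9]
orientation: [-1.807, -2.567, 0.001]
force: [0.5, 0.1, 0.0]
width: 0.172
grip_force: 48.7
```

jog_arm --rows '[2.8,1.3,0,0,2,1,0,0,1.4,0.7,0,0,0.7,0.3,0,0,0,0,0,0]'

```text
t: 6.6
position: [618.4, -30.6, 290.3]
orientation: [-1.804, -2.57, 0.0]
force: [0.3, 0.2, -0.9]
width: 0.178
grip_force: 48.7
```

```bash
python3 g.py 619 -33.3 292
python3 - <<'E'
from h import *
st=monitor.get_state(); im,d=get_image("wrist"); W=world("wrist",d,st); cv2.imwrite("pics/w4.png",im[...,::-1])
Z=W[...,2]
Q=W[(d>0)&(abs(Z-112)<4)&(np.hypot(W[...,0]-619,W[...,1]+33)<50)]; print(len(Q),cv2.minEnclosingCircle(Q[:,:2].astype(np.float32)),np.percentile(Q,[.5,99.5],axis=0))
E
```

```text
t 6.6 p [618.4 -30.6 290.3] yaw y deg 19.9 tilt [-0.002  0.001 -1.   ] q [ 0.38  0.34 -0.56  1.64  0.19  1.22  0.13] F [ 0.3  0.2 -0.9] w 0.178 g 48.71886849403381
[619.  -33.3 292. ] -> tool cm [-0.27 -0.04 -0.17]
568 ((618.6918334960938, -33.33591079711914), 39.875572204589844) [[579.31913103 -70.46821911 108.23052636]
 [657.84007334   5.95711961 113.17237713]]
```

View pics/w4.png

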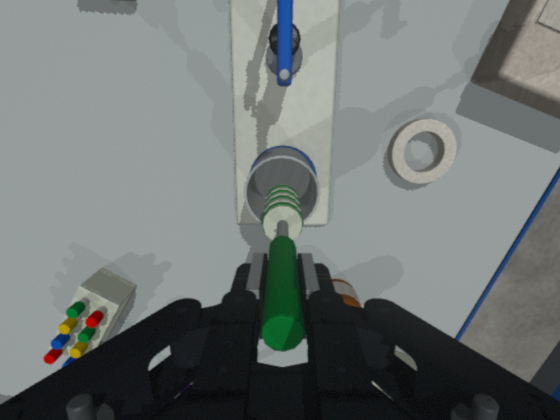

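The wrist view shows the bristle end at (283,220), over the near side of the cup in perspective. The numbers put it about 3 mm off the cup's axis, so I'll trim that and go down.

jog_arm --rows '[-0.25,0,0,0,0,0,0.5,0,0,0,1.5,0,0,0,2,0,0,0,2,0]'

```text
t: 7.07
position: [619.9, -37.4, 230.5]
orientation: [1.812, 2.565, 0.0]
force: [1.4, -0.2, -1.1]
width: 0.175
grip_force: 48.7
```

jog_arm --rows '[0,0,2,0,0,0,1.7,0,0,0,1.2,0,0,0,0.5,0,0,0,0,0]'

```text
t: 7.48
position: [619.5, -36.6, 176.2]
orientation: [-1.81, -2.566, 0.001]
force: [-0.1, 0.2, -0.4]
width: 0.17
grip_force: 48.7
```

```bash
python3 g.py 619 -33.3 176.5
```

```text
t 7.48 p [619.5 -36.6 176.2] yaw y deg 19.6 tilt [-0.002  0.    -1.   ] q [ 0.36  0.44 -0.53  1.76  0.26  1.01  0.08] F [-0.1  0.2 -0.4] w 0.17 g 48.73062014579773
[619.  -33.3 176.5] -> tool cm [ 0.32  0.07 -0.03]
```

jog_arm --rows '[0.25,0,0,0,0,0,0,0,0,0,-1.5,0,0,0,-2.5,0,0,0,-2,0]'

```text
t: 7.9
position: [619.4, -33.2, 239.5]
orientation: [1.809, 2.567, 0.001]
force: [0.6, -0.3, -0.4]
width: 0.173
grip_force: 48.8
```

jog_arm --rows '[0,0,-0.8,0,0,0,0,0,0,0,0,0,0,0,0,0,0,0,0,0]'

```text
t: 8.32
position: [618.6, -33.6, 244.2]
orientation: [-1.809, -2.567, 0.001]
force: [-0.7, -0.1, -0.3]
width: 0.171
grip_force: 48.8
```

jog_arm --rows '[0,0,1,0,0,0,2,0,0,0,2,0,0,0,1.3,0,0,0,0.5,0]'

```text
t: 8.73
position: [617.8, -33.6, 174.3]
orientation: [-1.808, -2.565, 0.003]
force: [-0.5, 0.3, -0.6]
width: 0.173
grip_force: 48.8
```

jog_arm --rows '[0,0,0,0,0,0,0,0,0,0,0,0,0,0,0,0,0,0,0,0]'

```text
t: 9.15
position: [619.5, -33.5, 178.2]
orientation: [1.809, 2.567, 0.001]
force: [-0.8, 1.1, -1.0]
width: 0.175
grip_force: 48.8
```

```bash
python3 g.py 619 -33.3 176.5
```

```text
t 9.15 p [619.5 -33.5 178.2] yaw y deg 19.6 tilt [ 0.001 -0.    -1.   ] q [ 0.36  0.44 -0.53  1.76  0.26  1.01  0.07] F [-0.8  1.1 -1. ] w 0.175 g 48.80589187145233
[619.  -33.3 176.5] -> tool cm [ 0.04 -0.04  0.17]
```

jog_arm --rows '[0,0,-1.5,0,0,0,-2.5,0,0,0,-2,0,0,0,-0.7,0,0,0,0,0]'

```text
t: 9.57
position: [620.1, -33.5, 246.5]
orientation: [1.808, 2.565, 0.003]
force: [0.7, -0.1, -1.3]
width: 0.17
grip_force: 48.9
```

jog_arm --rows '[0,0,0,0,0,0,0,0,0,0,-1.5,0,0,0,-2,0,0,0,-1.3,0]'

```text
t: 9.98
position: [619.0, -33.5, 292.5]
orientation: [-1.809, -2.567, 0.001]
force: [-0.2, -0.4, -1.2]
width: 0.173
grip_force: 48.8
```

jog_arm --rows '[0,0,0,0,0,0,0,0,-0.6,-0.3,0,0,-1.5,-0.7,0,0,-2.5,-1.2,0,0]'

```text
t: 10.4
position: [613.5, -82.5, 291.2]
orientation: [-1.804, -2.57, -0.001]
force: [1.1, 0.2, 0.4]
width: 0.176
grip_force: 48.9
```

jog_arm --rows '[-2.9,-1.4,0,0,-2.9,-1.4,0,0,-2.9,-1.4,0,0,-2.9,-1.4,0,0,-2.9,-1.4,0,0]'

```text
t: 10.82
position: [595.6, -246.5, 291.1]
orientation: [-1.809, -2.566, 0.001]
force: [-0.2, 0.6, -0.7]
width: 0.171
grip_force: 48.9
```

jog_arm --rows '[-2.8,-1.3,0,0,-2,-0.9,0,0,-1.4,-0.6,0,0,-0.7,-0.3,0,0,-0.3,-0.1,0,0]'

```text
t: 11.23
position: [590.4, -323.8, 291.5]
orientation: [-1.81, -2.566, 0.0]
force: [0.2, 0.1, -0.7]
width: 0.175
grip_force: 48.9
```

jog_arm --rows '[0,0,0,0,0,0,0,0,0,0,0,0,0,0,0,0,0,0,0,0]'

```text
t: 11.65
position: [591.0, -322.1, 292.5]
orientation: [1.808, 2.569, 0.0]
force: [0.2, -0.2, -0.8]
width: 0.177
grip_force: 48.9
```

```bash
python3 g.py 591 -322.6 163
python3 - <<'E'
from h import *
# brush tilt/location from side camera, wrist camera rim
st=monitor.get_state(); R=Ro.from_rotvec(st["orientation"]).as_matrix(); im,d=get_image("wrist"); W=world("wrist",d,st)
Z=W[...,2]
Q=W[(d>0)&(abs(Z-70)<4)&(np.hypot(W[...,0]-590,W[...,1]+323)<40)]; print("rim",cv2.minEnclosingCircle(Q[:,:2].astype(np.float32)))
im,d=get_image("side"); W=world("side",d); cv2.imwrite("pics/s2.png",im[...,::-1])
near=(np.hypot(W[...,0]-590,W[...,1]+323)<22)&(d>0)
for z in (130,145,160,175,190,210,230):
    q=W[near&(abs(W[...,2]-z)<6)]; print(z,len(q),q.mean(0).round(1) if len(q) else "",q[:,2].min().round(1) if len(q) else "")
q=W[near&(W[...,2]>80)]; print("zmin",np.percentile(q[:,2],[0,2]))
E
```

```text
t 11.65 p [ 591.  -322.1  292.5] yaw y deg 19.7 tilt [ 0.  0. -1.] q [ 0.72  0.41 -0.44  1.51  0.18  1.25  0.6 ] F [ 0.2 -0.2 -0.8] w 0.177 g 48.88227581977844
[ 591.  -322.6  163. ] -> tool cm [-0.05 -0.02 12.95]
rim ((590.7635498046875, -323.21142578125), 29.80730438232422)
130 0  
145 33 [ 588.3 -333.   145.8] 141.4
160 68 [ 587.4 -332.6  160.1] 154.1
175 67 [ 587.6 -332.3  175.2] 169.2
190 74 [ 587.8 -333.   189.3] 184.1
210 74 [ 587.9 -332.6  209. ] 204.3
230 24 [ 590.4 -324.9  229.9] 224.1
zmin [141.39948935 151.49570106]
```

jog_arm --rows '[0,0,0.5,0,0,0,2,0,0,0,2.5,0,0,0,2.5,0,0,0,2,0]'

```text
t: 12.17
position: [590.2, -322.7, 195.2]
orientation: [-1.809, -2.567, 0.0]
force: [-0.9, -0.3, -1.0]
width: 0.176
grip_force: 48.9
```

jog_arm --rows '[0,0,1.5,0,0,0,1,0,0,0,0.6,0,0,0,0.3,0,0,0,0,0]'

```text
t: 12.58
position: [590.9, -322.9, 163.3]
orientation: [-1.81, -2.568, -0.0]
force: [-0.3, -0.6, -0.7]
width: 0.169
grip_force: 48.9
```

jog_arm --rows '[0,0,0,0,0,0,0,0,0,0,0,0,0,0,0,0,0,0,0,0]'

```text
t: 13.0
position: [590.9, -323.0, 163.7]
orientation: [1.81, 2.567, 0.0]
force: [0.4, -0.1, -1.3]
width: 0.173
grip_force: 48.9
```

```bash
python3 g.py 591 -322.6 162.5; python3 br.py w5.png | tail -3
```

```text
t 13.0 p [ 590.9 -323.   163.7] yaw y deg 19.6 tilt [ 0. -0. -1.] q [ 0.71  0.52 -0.42  1.65  0.24  1.03  0.56] F [ 0.4 -0.1 -1.3] w 0.173 g 48.888604044914246
[ 591.  -322.6  162.5] -> tool cm [0.03 0.02 0.12]
200 551 [ 588.5 -318.3  200.2] (array([ 582. , -336.1,  195. ]), array([ 600. , -315.3,  205. ]))
210 1585 [ 589.9 -321.9  210.7] (array([ 582.7, -331.4,  205. ]), array([ 598. , -315.3,  213.3]))
rim 1629 ((590.561767578125, -323.12725830078125), 29.854408264160156)
```

jog_arm --rows '[0,0,0.1,0,0,0,0.1,0,0,0,0,0,0,0,0,0,0,0,0,0]'

```text
t: 13.47
position: [590.9, -322.9, 161.4]
orientation: [1.81, 2.568, 0.0]
force: [-0.3, -0.8, 1.9]
width: 0.174
grip_force: 49.1
```

jog_arm --rows '[0,0,0,0,0,0,0,0,0,0,0,0,0,0,0,0,0,0,0,0]' --gripper 1

```text
t: 13.88
position: [590.7, -322.9, 161.2]
orientation: [-1.81, -2.568, -0.0]
force: [0.4, -0.0, 0.0]
width: 0.869
grip_force: 0.0
```

jog_arm --rows '[0,0,0,0,0,0,0,0,0,0,0,0,0,0,0,0,0,0,0,0]'

```text
t: 14.3
position: [590.8, -322.9, 161.3]
orientation: [-1.81, -2.568, -0.0]
force: [-0.4, -0.5, 0.4]
width: 1.002
grip_force: 0.0
```

```bash
python3 g.py; python3 br.py w6.png | tail -8
```

```text
t 14.3 p [ 590.8 -322.9  161.3] yaw y deg 19.6 tilt [-0.  0. -1.] q [ 0.71  0.52 -0.42  1.65  0.24  1.02  0.56] F [-0.4 -0.5  0.4] w 1.002 g 0.0
150 190 [ 588.7 -317.6  150.3] (array([ 583.2, -322.9,  145. ]), array([ 595.6, -315.7,  154.9]))
160 226 [ 588.8 -317.7  160.2] (array([ 583.3, -323. ,  155. ]), array([ 596.4, -315.6,  164.9]))
170 270 [ 588.6 -317.8  170.2] (array([ 583.1, -326.9,  165.1]), array([ 596.3, -315.6,  175. ]))
180 344 [ 588.4 -317.9  180.1] (array([ 551.5, -340.6,  175.1]), array([ 596.2, -315.4,  185. ]))
190 446 [ 588.4 -317.9  190.1] (array([ 550.4, -340.2,  185. ]), array([ 596.7, -315.2,  195. ]))
200 557 [ 587.9 -318.2  200.2] (array([ 546.7, -345.5,  195. ]), array([ 597.1, -315.5,  205. ]))
210 1455 [ 590.1 -322.2  208.9] (array([ 548.3, -339.5,  205. ]), array([ 598.1, -315.3,  210.8]))
rim 1672 ((590.5361938476562, -323.2009582519531), 29.934032440185547)
```

jog_arm --rows '[0,0,-1,0,0,0,-2.5,0,0,0,-3,0,0,0,-3,0,0,0,-2.5,0]'

```text
t: 14.77
position: [591.0, -322.8, 284.4]
orientation: [1.809, 2.567, 0.001]
force: [0.8, -0.2, 0.4]
width: 0.998
grip_force: 0.0
```

jog_arm --rows '[0,0,-1,0,1,0.3,0,0,2,0.6,0,0,3,0.9,0,0,3.3,1,0,0]'

```text
t: 15.18
position: [585.0, -225.3, 290.3]
orientation: [-1.811, -2.565, 0.001]
force: [0.3, 0.1, -0.0]
width: 1.002
grip_force: 0.0
```

jog_arm --rows '[3.3,1,0,0,3.3,1,0,0,3.3,1,0,0,3.3,1,0,0,3.3,1,0,0]'

```text
t: 15.6
position: [576.4, -51.7, 290.7]
orientation: [-1.809, -2.567, 0.001]
force: [-0.1, 1.2, 0.0]
width: 1.0
grip_force: 0.0
```

jog_arm --rows '[3.3,1,0,0,3.3,1,0,0,3,0.9,0,0,2.3,0.8,0,0,1.5,0.5,0,0]'

```text
t: 16.02
position: [570.7, 90.2, 290.9]
orientation: [-1.805, -2.57, -0.0]
force: [-0.3, -0.5, -0.4]
width: 1.004
grip_force: 0.0
```

jog_arm --rows '[1,0.4,0,0,0.5,0.1,0,0,0,0,0,0,0,0,0,0,0,0,0,0]'

```text
t: 16.43
position: [571.7, 101.0, 291.2]
orientation: [1.812, 2.566, -0.001]
force: [-0.5, -0.7, -0.4]
width: 1.0
grip_force: 0.0
```

```bash
python3 g.py 571.8 102.5 136
cat > bar.py <<'E'
from h import *
import sys
ST=np.array([571.8,102.5,0]); a=np.radians(19.3)
for n in ("wrist","side","top"):
    st=monitor.get_state(); im,d=get_image(n); W=world(n,d,st)
    if n==sys.argv[1]: cv2.imwrite("pics/"+sys.argv[2],im[...,::-1])
    hsv=cv2.cvtColor(im,cv2.COLOR_RGB2HSV); H,S=hsv[...,0].astype(int),hsv[...,1]; Z=W[...,2]
    L=(W-ST)@np.array([[np.cos(a),-np.sin(a),0],[np.sin(a),np.cos(a),0],[0,0,1]]).T  # station frame
    L=np.stack([(W-ST)@np.array([np.cos(a),np.sin(a),0]),(W-ST)@np.array([-np.sin(a),np.cos(a),0]),Z],-1)
    ok=(d>0)&(np.hypot(L[...,0],L[...,1])<140)
    m=ok&(H>100)&(H<130)&(S>110)&(Z>140)&(abs(L[...,0])<25)&(abs(L[...,1])<60)
    if m.sum()>10:
        P=L[m]; print(n,"bar L",m.sum(),np.percentile(P,[1,50,99],axis=0).round(1).tolist(),cv2.minAreaRect(W[m][:,:2].astype(np.float32)))
    m=ok&((H<8)|(H>172))&(S>120)&(Z>170)&(L[...,1]>45)&(L[...,1]<135)&(abs(L[...,0])<30)
    P=L[m]
    for lo,hi in ((60,70),(70,80),(80,90),(90,130)):
        q=P[(P[:,1]>lo)&(P[:,1]<hi)]
        if len(q)>2: print(n,"ptr y",lo,len(q),"z",np.percentile(q[:,2],[2,50,98]).round(1),"x",q[:,0].mean().round(1),"ymin",q[:,1].min().round(1))
E
python3 bar.py wrist w7.png
```

```text
t 16.43 p [571.7 101.  291.2] yaw y deg 19.6 tilt [-0. -0. -1.] q [ 0.24  0.28 -0.64  1.72  0.18  1.2  -0.11] F [-0.5 -0.7 -0.4] w 1.0 g 0.0
[571.8 102.5 136. ] -> tool cm [ 0.14  0.06 15.52]
wrist bar L 1149 [[-21.0, -35.3, 158.0], [-0.3, 8.4, 161.2], [6.1, 46.7, 385.3]] ((566.7830200195312, 106.20438385009766), (83.73889923095703, 45.61527633666992), 89.13584899902344)
wrist ptr y 60 34 z [208.4 209.9 211.3] x -0.0 ymin 67.2
wrist ptr y 70 104 z [208.6 209.7 211.2] x 0.0 ymin 70.5
wrist ptr y 80 112 z [208.4 209.9 211. ] x -0.0 ymin 80.1
wrist ptr y 90 637 z [208.8 214.9 249.3] x -0.1 ymin 90.1
side bar L 243 [[-24.3, -42.3, 152.1], [-2.9, -13.1, 163.1], [20.6, 37.8, 463.2]] ((576.93408203125, 102.06381225585938), (81.37593078613281, 47.281795501708984), 89.17256927490234)
side ptr y 60 3 z [209.4 210.4 212.4] x -0.2 ymin 67.3
side ptr y 70 7 z [207.8 209.8 211.9] x 0.2 ymin 72.1
side ptr y 80 9 z [206.5 210.3 211.9] x 0.7 ymin 81.4
side ptr y 90 50 z [199.2 212.  217.5] x -2.5 ymin 90.9
```

View pics/w7.png

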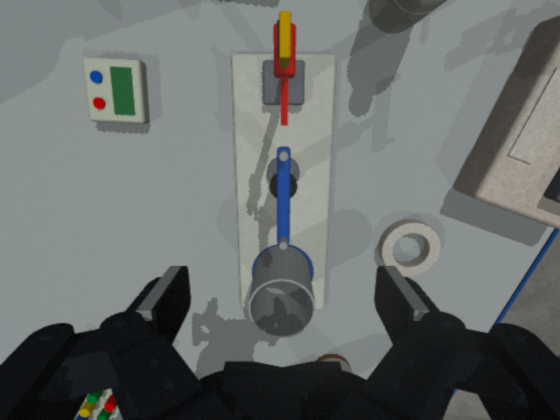

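Wrist view: the bar runs vertically from (284,150) to (284,245), centred between the fingers. The red pointer's tip is at (285,124). Its top face is at z≈209.9, so the mark is at 207.4, which means a pull of about 52.4 mm.

jog_arm --rows '[0.3,0,1,0,0,0,2.5,0,0,0,3,0,0,0,3,0,0,0,2.5,0]'

```text
t: 17.0
position: [569.8, 105.0, 168.8]
orientation: [-1.81, -2.567, 0.001]
force: [0.4, 0.6, 0.0]
width: 1.0
grip_force: 0.0
```

jog_arm --rows '[0,0,2,0,0,0,1,0,0,0,0.5,0,0,0,0,0,0,0,0,0]'

```text
t: 17.42
position: [571.1, 105.5, 137.1]
orientation: [1.81, 2.567, 0.001]
force: [-0.3, -0.2, 0.7]
width: 0.999
grip_force: 0.0
```

jog_arm --rows '[0,0,0,0,0,0,0,0,0,0,0,0,0,0,0,0,0,0,0,0]'

```text
t: 17.83
position: [570.8, 105.2, 136.7]
orientation: [1.81, 2.568, 0.001]
force: [-0.2, -0.4, 0.4]
width: 1.001
grip_force: 0.0
```

```bash
python3 g.py 571.3 104.2 136; python3 bar.py wrist w8.png
```

```text
t 17.83 p [570.8 105.2 136.7] yaw y deg 19.6 tilt [ 0.001  0.    -1.   ] q [ 0.18  0.44 -0.6   1.88  0.31  0.91 -0.22] F [-0.2 -0.4  0.4] w 1.001 g 0.0
[571.3 104.2 136. ] -> tool cm [-0.11  0.01  0.07]
wrist bar L 4374 [[-15.0, -32.1, 154.6], [-0.4, 9.5, 161.1], [5.5, 47.4, 224.9]] ((564.8499755859375, 106.1693115234375), (33.63035583496094, 81.98808288574219), 28.425540924072266)
wrist ptr y 60 348 z [208.5 209.8 211. ] x -0.3 ymin 66.5
wrist ptr y 70 1145 z [208.5 209.8 211.1] x -0.3 ymin 70.0
wrist ptr y 80 1355 z [208.4 209.8 211.2] x -0.4 ymin 80.0
wrist ptr y 90 1357 z [202.3 209.5 211.1] x -0.4 ymin 90.0
side bar L 209 [[-24.1, -55.1, 151.2], [-1.9, -11.9, 162.4], [23.1, 36.9, 477.8]] ((574.7802734375, 94.41390228271484), (49.38981246948242, 96.7135009765625), 17.3331241607666)
side ptr y 80 5 z [207.6 208.6 212.8] x -0.9 ymin 82.1
side ptr y 90 51 z [200.3 211.7 217.8] x -2.6 ymin 90.6
top ptr y 90 9 z [212.1 217.3 219. ] x -4.5 ymin 106.9
```

jog_arm --rows '[0,0,0,0,0,0,0,0,0,0,0,0,0,0,0,0,0,0,0,0]' --gripper -1 --grip_force 90

```text
t: 18.4
position: [570.6, 105.3, 136.3]
orientation: [-1.81, -2.568, 0.0]
force: [-0.6, -0.4, 0.5]
width: 0.303
grip_force: 0.0
```

jog_arm --rows '[0,0,0,0,0,0,0,0,0,0,0,0,0,0,0,0,0,0,0,0]'

```text
t: 18.82
position: [571.1, 105.4, 136.6]
orientation: [1.81, 2.567, 0.001]
force: [3.6, 1.3, 2.1]
width: 0.122
grip_force: 88.1
```

jog_arm --rows '[0,0,-0.3,0,0,0,-0.6,0,0,0,-0.8,0,0,0,-0.8,0,0,0,-0.8,0]'

```text
t: 19.23
position: [570.9, 105.4, 169.3]
orientation: [-1.81, -2.568, -0.001]
force: [8.2, 2.7, -8.7]
width: 0.122
grip_force: 87.6
```

jog_arm --rows '[0,0,-0.8,0,0,0,-0.6,0,0,0,-0.4,0,0,0,-0.2,0,0,0,0,0]'

```text
t: 19.65
position: [571.0, 105.4, 189.3]
orientation: [1.81, 2.568, 0.001]
force: [9.5, 3.3, -9.0]
width: 0.12
grip_force: 87.9
```

jog_arm --rows '[0,0,0,0,0,0,0,0,0,0,0,0,0,0,0,0,0,0,0,0]'

```text
t: 20.07
position: [571.0, 105.4, 188.8]
orientation: [-1.81, -2.568, -0.001]
force: [8.8, 2.9, -9.5]
width: 0.118
grip_force: 87.9
```

```bash
python3 g.py; python3 bar.py wrist w9.png
python3 - <<'E'
from h import *
st=monitor.get_state(); im,d=get_image("wrist"); W=world("wrist",d,st); hsv=cv2.cvtColor(im,cv2.COLOR_RGB2HSV); a=np.radians(19.3)
ly=(W-np.array([571.8,102.5,0]))@np.array([-np.sin(a),np.cos(a),0])
m=(hsv[...,0]>100)&(hsv[...,0]<130)&(hsv[...,1]>110)&(ly>18)&(ly<50)&(W[...,2]>190)&(W[...,2]<230)
print("bar top",m.sum(),np.percentile(W[m][:,2],[10,50,90]))
E
```

```text
t 20.07 p [571.  105.4 188.8] yaw y deg 19.7 tilt [ 0.     0.001 -1.   ] q [ 0.21  0.38 -0.62  1.83  0.26  1.01 -0.18] F [ 8.8  2.9 -9.5] w 0.118 g 87.92570136487484
wrist bar L 4508 [[-7.9, -31.8, 206.1], [-0.2, 10.9, 213.4], [7.5, 47.4, 279.7]] ((567.0502319335938, 108.531494140625), (78.82787322998047, 44.873321533203125), 87.41551971435547)
wrist ptr y 60 113 z [208.6 209.7 210.9] x -0.3 ymin 66.7
wrist ptr y 70 353 z [208.5 209.8 211.1] x -0.2 ymin 70.0
wrist ptr y 80 379 z [208.5 209.8 211. ] x -0.2 ymin 80.2
wrist ptr y 90 1733 z [206.5 214.6 216.5] x -0.3 ymin 90.0
side bar L 201 [[-23.9, -55.6, 203.0], [-2.2, -18.2, 253.7], [17.8, 9.8, 539.8]] ((577.3662719726562, 80.63667297363281), (45.553958892822266, 68.22391510009766), 31.178058624267578)
side ptr y 60 4 z [207.3 209.3 211. ] x 1.0 ymin 66.5
side ptr y 90 9 z [211.8 215.5 218.5] x -4.1 ymin 108.0
top ptr y 90 4 z [215.  217.4 222.3] x -4.4 ymin 117.6
bar top 1549 [211.13064019 213.14294103 214.11686517]
```

View pics/w9.png

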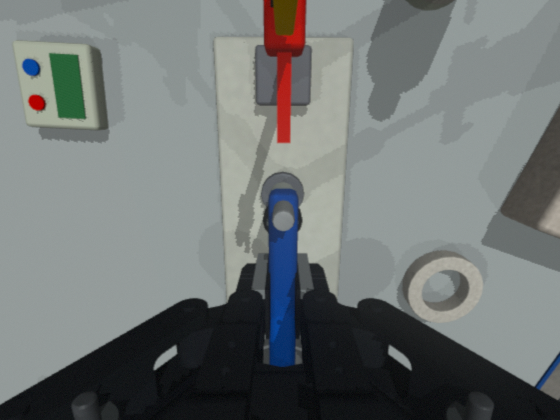

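The bar is gripped between the pads, with its end at (283,195) and the pointer tip at (284,140). It is about 1 mm low, so I'll trim up by 1 mm, then check the brush and cup.

jog_arm --rows '[0,0,-0.1,0,0,0,0,0,0,0,0,0,0,0,0,0,0,0,0,0]'

```text
t: 20.68
position: [571.0, 105.4, 189.9]
orientation: [-1.81, -2.568, -0.001]
force: [9.0, 2.9, -9.9]
width: 0.119
grip_force: 87.9
```

jog_arm --rows '[0,0,0,0,0,0,0,0,0,0,0,0,0,0,0,0,0,0,0,0]'

```text
t: 21.1
position: [571.0, 105.4, 189.8]
orientation: [-1.81, -2.568, -0.001]
force: [9.0, 3.3, -9.5]
width: 0.12
grip_force: 87.9
```

```bash
python3 g.py; python3 bar.py side s9.png | head -3
python3 - <<'E'
from h import *
im,d=get_image("side"); W=world("side",d); hsv=cv2.cvtColor(im,cv2.COLOR_RGB2HSV)
m=(hsv[...,0]>45)&(hsv[...,0]<85)&(hsv[...,1]>120)&(np.hypot(W[...,0]-590,W[...,1]+323)<40)
for z in (145,170,200):
    q=W[m&(abs(W[...,2]-z)<8)]; print("brush",z,q.mean(0).round(1))
Q=W[(d>0)&(abs(W[...,2]-112)<5)&(np.hypot(W[...,0]-619,W[...,1]+33)<60)]; print("cup",cv2.minEnclosingCircle(Q[:,:2].astype(np.float32)))
E
```

```text
t 21.1 p [571.  105.4 189.8] yaw y deg 19.7 tilt [ 0.     0.001 -1.   ] q [ 0.21  0.38 -0.62  1.83  0.26  1.01 -0.18] F [ 9.   3.3 -9.5] w 0.12 g 87.88904618471861
wrist bar L 4478 [[-7.6, -31.7, 207.4], [-0.2, 10.6, 214.4], [7.1, 47.4, 279.5]] ((567.1534423828125, 108.94407653808594), (77.67717742919922, 46.1661491394043), 86.6179428100586)
wrist ptr y 60 116 z [208.6 209.9 211. ] x -0.2 ymin 66.6
wrist ptr y 70 345 z [208.6 209.8 211. ] x -0.2 ymin 70.0
brush 145 [ 590.3 -329.3  144.5]
brush 170 [ 589.5 -329.2  170.6]
brush 200 [ 589.7 -329.5  200.2]
cup ((618.8985595703125, -33.141597747802734), 42.414119720458984)
```

The bar is level with the pointer (its top 4.5 mm above the pointer's top, as it should be). The brush is upright in the holder and the cup hasn't moved.

```bash
python3 -c "
from h import *
print(ctrl.close_job())"
```

```text
the job is handed in; nothing more can be done
None
```

I handed the job in at about 21 s: the brush went down and up in the cup twice and stands back in its holder, and the bar is held in the grip within about 1 mm of the pointer's height by my camera measurements; the judge returned no result.

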